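# Index a connecting rod half a turn under an inspection probe

## Robot

A 6-joint arm with a two-finger parallel gripper is mounted at the origin on the work surface. World frame = base frame: x ahead of the robot, y to its left, z up, the work surface at z = 0. Lengths are in mm, angles in degrees, forces in N, time in s.
With the tool pointing down it reaches from about 300 to 850 mm from the base axis. Payload 4.2 kg.
Tool frame: the origin (TCP) lies midway between the tips of the shut fingers; the grasp point (between the pads) lies 19 mm behind it (env.grip_depth is the distance from the TCP to the grasp point, in mm); z points along the fingers, y is the line along which they close (so a half turn about z gives the same grasp; the last joint's range is limited). The gripper opens to 91 mm and grips with 3 to 60 N. Pads are 32 mm wide; open, the fingers measure 118 mm over their backs; the gripper's body (76 mm by 178 mm) begins 60 mm behind the grasp point.
Start: joints at [67.838, 18.312, 89.639, -0, 72.044, -1.146], TCP at [206.216, 536.767, 213.976] pointing down, gripper open.
Joint ranges: [-177.97, 177.97], [-48.28, 115.42], [12.27, 149.76], [-77.06, 257.06], [2.81, 150.46], [-146.56, 146.56]. Speed limits (degrees/s): [147.25, 147.25, 180, 180, 180, 180].

## Interface

Orientations are given as [roll, pitch, yaw] about the fixed x, y, z axes, in that order (R = Rz(yaw) Ry(pitch) Rx(roll)).
In Python, from workcell import env, eyes gives the robot as it stands.
- The arm moves only by the tool send_rows, never from a script. Its argument "motion" is a list of rows, each a list of 7 numbers: the shift along the world's x, y, z normalised to -1 to 1, where 1 is 0.5 m, then the turn, a rotation vector about the world's x, y, z normalised to -1 to 1, where 1 is 60 degrees, then the opening, from -1 (shut) to 1 (fully open). A call has 1 to 20 rows; each row is the pose to reach, as a shift and turn from the pose commanded when the call began; what a row does not reach only later rows make up. A row lasts 1/8 s, in which the tool goes at most 62.5 mm and 10.7 degrees, less where a joint would pass 70% of its speed; a pose out of reach is approached as far as the arm can. A call with a number of a shift or a turn outside -1 to 1 is refused whole. A call with a gripper value outside its range is refused whole. The fingers move at their own pace and stop on an object; "squeeze" is the grip in N (left out, the last holds). Time passes only in rows, so rows that repeat a pose let the fingers close. It gives the time, the measured TCP pose, the force, the opening and the grip force at its end, in the units of the state.
- env.state(): the state, without advancing time (a new reading comes with each control period).
- eyes.grab_frame(name): name is "scene" or "side" or "wrist"; returns a dict with "pixels" (480x640x3 uint8, red, green, blue), "depth" (480x640 float32, mm along the optical axis (not along the pixel's ray), 0 where there is no reading), "fx", "fy", "cx", "cy" (pixels), "R" (3x3) and "t" (3): a world point X has camera coordinates R X + t; the wrist camera has in their place "T_tool_cam" (4x4, takes a point from camera to tool coordinates, whose origin is the TCP and whose axes are the flange's). Camera axes: x right, y down, z forward; pixel columns grow to the right and rows downward; lengths in mm; the calibration is good to about 2 mm. A picture is of the moment at which its call begins: read the wrist's pose just before it.
- env.job_done(): hands the job in; it is judged then, once.
The state is a dict: "time_s": time; "qpos": joint angles; "qvel": joint speeds; "effort": joint torques, N m; "ee_pos": TCP position; "ee_rot": TCP orientation; "force": force on the tool from outside, world axes, zero at the start; "torque": the same for the moment, N m; "gripper_width": finger opening in mm; "gripper_force": force on a finger pad.
Only numpy, scipy, OpenCV 4.12 (cv2) and the standard library are available. Lean on these libraries where they do the work, as an engineer would, in place of code of your own. Each camera call takes 0.05 s, during which the arm holds its last target. There are 200 camera calls.

## Task

Swing the probe arm clear of the connecting rod, then turn the handwheel exactly two full turns clockwise (seen from above), so that its red handle stops back at the red mark and the table has carried the rod's small end round to the probe. Then swing the probe arm fully back over the rod, without slamming it into its stop. Never turn the table while the probe is over the rod, and leave the other things on the bench where they are.

Things in the scene. Friction and masses are not known exactly. Their poses are not given: they have to be found in the camera images.
- handwheel (a joint): angle of the handwheel (rad): 0 at the start, handle at the red mark; grows clockwise seen from above, 2 pi per turn (two turns = 12.57). It cannot go below -0.1 and has no stop at two turns. Stiff: about 0.2 N m (4 N at 57 mm from its axis) plus a little with speed; stays where it is left. It drives the round table.
- wheel_hub (a point): on the flat handwheel's vertical axis, at the top of its spokes, 114 mm above the bench. Black rim: radius 100 mm, 16 mm thick. Hub 40 mm across, 4 mm proud. Three spokes 14 mm wide and high, 120 degrees apart, one at the red handle. Open windows between, 20 to 92 mm from the axis, free 60 mm down but for a 34 mm column on the axis: closed fingertips put down in one can push a spoke round.
- wheel_handle (a point): middle of the top of the red handle, an upright peg 24 mm in diameter that stands 36 mm above the spokes, on the rim 100 mm from the axis; it goes round with the wheel. At the start it is at the red mark, a red tab that stands fixed just outside the rim (seen only, it cannot be bumped).
- turntable (a joint): angle of the geared round table (rad): 0 at the start, one quarter of the handwheel's angle, same direction (clockwise from above); two turns of the wheel give half a turn.
- table_centre (a point): centre of the top face of the round table (210 mm across, 95 mm above the bench, vertical axis). A connecting rod 210 mm long and 36 mm thick is clamped across it; with its clamp it rises 53 mm above this face.
- big_end (a point): middle of the rod's big end (92 mm across), on its upper face, 55 mm from the table's axis, at the start on the probe post's side; the small end (56 mm across) is on the other side of the axis. Turns with the table.
- probe_arm (a joint): swing angle of the probe arm about its vertical post (rad): 0 = at its stop, over the rod; grows as it swings clockwise seen from above, off the table and towards the robot; far stop at 1.5. It is clear of the rod from 1.1 on. Starts at 0 to 0.05. Stiff: about 0.15 N m (just over 1 N at the knob), stays where it is left.
- probe_pivot (a point): on the vertical axis of the arm's post, at the top of the arm's hub (44 mm across), 204 mm above the bench. The post stands beside the round table, on the side away from the handwheel (the robot's left).
- probe_knob (a point): middle of the top of the yellow upright knob at the arm's end: 22 mm in diameter, 135 mm from the pivot axis, 230 mm above the bench. The knob stands 31 mm above the arm, a bar 18 mm wide and 14 mm high whose top is 199 mm above the bench, running from the pivot to the knob. Push the knob or the bar sideways from either side.
- spare_rod: bystander: a loose steel connecting rod 210 mm long and 32 mm thick lying flat on the bench, long side along its x axis; origin on its underside near the middle. Do not disturb.
- ring_gauge: bystander: a loose steel ring, 90 mm across, 30 mm high; origin at the centre of its underside. Do not disturb.

How it is judged:
By the outcome, as a careful person would: the job done as asked, in the order asked, and still so for the second after the job is handed in, with the robot touching nothing.
It also fails if it takes over 64 s, if anything falls off the work surface, if the arm or the gripper's body presses on something with over 40 N, if the wrist force passes 120 N, or if a joint passes its speed limit or range.

## Working session

There is one attempt and no reset: what is moved stays moved. The work goes in short steps, Python scripts to look and compute and a tool call to move; the robot and the scene stay as the last step left them, time stands still between calls to the robot, and variables do not carry over. Pictures are saved under pics/ and viewed, at most 10 in all, crops included, and the job is handed in when it is done.

Besides the shell and the picture viewer there is one more tool, called after "Request:" as name([rows], argument=value, ...), one row to a line, values as JSON. send_rows: Moves the arm, as the interface text tells. Its arguments: {"type":"object","properties":{"motion":{"type":"array"},"squeeze":{"type":"number"}},"required":["motion"]}

```bash
mkdir -p pics; ls; cat > h.py <<'E'
import numpy as np, cv2
from workcell import env, eyes
def save(f,n): cv2.imwrite('pics/'+n, cv2.cvtColor(f['pixels'],cv2.COLOR_RGB2BGR))
def world(f,u,v,d=None,z=None):
    R=np.array(f['R']);t=np.array(f['t']);r=np.array([(u-f['cx'])/f['fx'],(v-f['cy'])/f['fy'],1.])
    c=-R.T@t; w=R.T@r
    return c+w*(d if d is not None else (z-c[2])/w[2])
def cloud(f):
    v,u=np.mgrid[:480,:640];d=f['depth'].astype(float)
    P=np.stack([(u-f['cx'])/f['fx']*d,(v-f['cy'])/f['fy']*d,d],-1)
    P=(P-np.array(f['t']))@np.array(f['R']); P[d==0]=np.nan
    return P
E
python3 - <<'E'
from h import *
s=env.state();print(s)
for n in ('scene','side'):
    f=eyes.grab_frame(n);save(f,n+'0.png')
    P=cloud(f);hsv=cv2.cvtColor(f['pixels'],cv2.COLOR_RGB2HSV)
    print(n,'cam',-np.array(f['R']).T@np.array(f['t']))
    for nm,lo,hi in(('red',(0,150,80),(8,255,255)),('red2',(172,150,80),(180,255,255)),('yel',(20,130,100),(35,255,255))):
        m=cv2.inRange(hsv,lo,hi);k,l,st,c=cv2.connectedComponentsWithStats(m)
        for i in range(1,k):
            if st[i,4]>25: print(nm,st[i],c[i].round(1),np.nanmedian(P[l==i],0).round(1),np.nanmax(P[l==i],0).round(1),np.nanmin(P[l==i],0).round(1))
E
```

```text
pics
{'time_s': 0.0, 'qpos': array([ 6.78370829e+01,  1.83521587e+01,  8.97073311e+01, -7.06831892e-04,
        7.20430340e+01, -1.14512078e+00]), 'qvel': array([-0.0756263 ,  0.04473655, -0.01597994, -0.07236166, -0.01427049,
       -0.00063375]), 'effort': array([-1.14532377e-03, -4.12459373e+01, -2.31975836e+01,  7.25865900e-02,
        4.55673330e-02, -1.57540844e-04]), 'ee_pos': array([206.03176282, 536.27496171, 213.1088219 ]), 'ee_rot': array([-1.79897483e+02, -1.37704046e-03,  1.58982421e+02]), 'force': array([-1.00482089,  0.09665423,  0.48876765]), 'torque': array([ 0.02022915, -0.00916642, -0.0384617 ]), 'gripper_force': 0.0, 'gripper_width': 91.12380643541675}
scene cam [1307.67662317   44.82002407 1248.91133197]
red [227 192  11  14  72] [232.1 197.5] [ 448.6 -245.7  144.4] [ 462.2 -234.1  154.3] [ 430.  -265.7   97.6]
red [233 214  18  10  77] [241.6 218.5] [ 451.3 -234.    48.6] [ 484.6 -208.4  108.7] [ 436.5 -257.    44. ]
yel [379 214   9  10  68] [383.1 218. ] [559.9 137.1 227.8] [568.3 169.4 232.9] [375.5 127.5  -2.5]
yel [354 228  12  17 100] [360.  235.5] [547.1  88.  137.2] [576.1 102.5 146.3] [511.7  73.8  94.4]
side cam [  98.57337061 -789.49095967 1283.38005949]
red [338 345  10  13  92] [342.5 351.1] [ 441.1 -251.3  148.2] [ 450.6 -238.   155.5] [ 432.6 -258.6  127.8]
red [337 360   9  20 130] [341.4 369.2] [ 435.9 -264.8   70. ] [ 459.1 -221.7  113.7] [ 428.  -271.1   45.8]
yel [303 188   9  17 124] [306.9 195.5] [551.4 130.3 219.7] [565.3 143.3 236. ] [544.3 123.  185.1]
yel [303 226  22  10 140] [313.6 230.9] [545.6  82.4 137.6] [587.2 124.5 151.2] [521.1  70.7  95.6]
```

View pics/scene0.png

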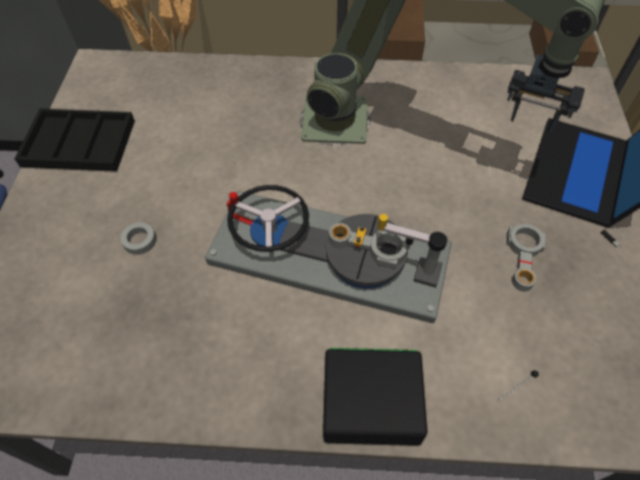

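View pics/side0.png

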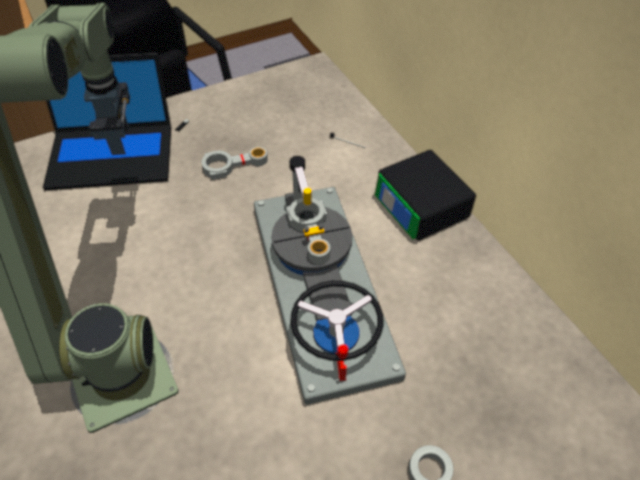

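The scene view shows the wheel hub at about (268,218), its red handle at (232,197), the yellow knob at (383,218), the pivot at (438,240) and the table centre at (366,248). The side view shows the same fixture, with the hub at (337,317) and the knob at (307,192). The spare rod and ring gauge are well away from the work.

```bash
python3 - <<'E'
from h import *
F={n:eyes.grab_frame(n) for n in('scene','side')}
def tri(a,b):
    A=[];B=[]
    for n,(u,v) in(('scene',a),('side',b)):
        f=F[n];R=np.array(f['R']);t=np.array(f['t']);c=-R.T@t
        w=R.T@np.array([(u-f['cx'])/f['fx'],(v-f['cy'])/f['fy'],1]);w/=np.linalg.norm(w);M=np.eye(3)-np.outer(w,w);A.append(M);B.append(M@c)
    return np.linalg.solve(sum(A),sum(B)).round(1)
print('hub',tri((268,216.5),(337,316.5)),'handle',tri((232.3,195.5),(342.3,349)),'knob',tri((383,216.5),(307,191)),'pivot',tri((437.5,239.5),(297.5,161.5)))
for n,f in F.items():
    P=cloud(f);d=np.linalg.norm(P[...,:2]-[490,-160],axis=-1)
    g=cv2.cvtColor(f['pixels'],cv2.COLOR_RGB2HSV)[...,2]
    m=(d>70)&(d<135)&(P[...,2]>100)&(P[...,2]<125)&(g<70)
    c,r=cv2.minEnclosingCircle(P[m][:,:2].astype(np.float32))
    Q=P[m];s=np.linalg.lstsq(np.c_[2*Q[:,:2],np.ones(len(Q))],(Q[:,:2]**2).sum(1),rcond=None)[0]
    print(n,m.sum(),'rim',s[:2],np.sqrt(s[2]+s[0]**2+s[1]**2),np.median(Q[:,2]))
    # pivot: dark blob near z 204
    m=(P[...,2]>190)&(P[...,2]<215)&(abs(P[...,1]-250)<60)&(abs(P[...,0]-590)<80)&(g<80)
    print('pivot',m.sum(),np.median(P[m],0), 'table', end=' ')
    m=(P[...,2]>88)&(P[...,2]<102)&(np.linalg.norm(P[...,:2]-[560,80],axis=-1)<150)&(g<110)
    print(m.sum(),cv2.minEnclosingCircle(P[m][:,:2].astype(np.float32)))
E
```

```text
hub [ 484.2 -151.   110.8] handle [ 444.5 -245.7  142.4] knob [554.5 136.7 227. ] pivot [593.3 266.7 199.7]
scene 1058 rim [ 486.55801218 -151.88370002] 99.25633306018074 112.05170768987507
pivot 265 [598.77532225 265.51722916 202.66695982] table 2493 ((548.1363525390625, 76.22079467773438), 135.01205444335938)
side 1301 rim [ 479.47693456 -156.33468679] 99.11870366296822 114.63945363585637
pivot 148 [589.22912675 260.21354833 204.70170731] table 2499 ((549.914794921875, 102.9894790649414), 104.39374542236328)
```

Request:
send_rows([
  [0,0,0.12,0,0,0,1],
  [0.06,-0.07,0.23,0,0,-0.1,1],
  [0.14,-0.16,0.23,0,0,-0.25,1],
  [0.22,-0.25,0.23,0,0,-0.4,1],
  [0.3,-0.34,0.23,0,0,-0.55,1],
  [0.38,-0.43,0.23,0,0,-0.7,1],
  [0.45,-0.52,0.23,0,0,-0.85,1],
  [0.52,-0.6,0.23,0,0,-1,1],
  [0.58,-0.67,0.23,0,0,-1,1],
  [0.62,-0.74,0.23,0,0,-1,1],
  [0.66,-0.78,0.23,0,0,-1,1],
  [0.69,-0.8,0.23,0,0,-1,1],
  [0.69,-0.8,0.23,0,0,-1,1],
])

```text
time_s: 1.82
ee_pos: [551.7, 136.6, 328.4]
ee_rot: [-179.9, -0.0, 98.9]
force: [-1.3, 0.5, -0.2]
gripper_width: 91.0
gripper_force: 0.0
```

Request:
send_rows([
  [0,0,0,0,0,-0.15,1],
  [0,0,0,0,0,-0.3,1],
  [0,0,0,0,0,-0.43,1],
  [0,0,0,0,0,-0.43,1],
])

```text
time_s: 2.33
ee_pos: [550.5, 137.9, 329.1]
ee_rot: [-180.0, -0.0, 73.4]
force: [-0.3, -0.0, -0.4]
gripper_width: 91.2
gripper_force: 0.0
```

```bash
cat >> h.py <<'E'
from scipy.spatial.transform import Rotation as Ro
def wrist():
    s=env.state();f=eyes.grab_frame('wrist');T=np.array(f['T_tool_cam'])
    Rw=Ro.from_euler('xyz',s['ee_rot'],degrees=True).as_matrix()
    Rc=Rw@T[:3,:3];c=Rw@T[:3,3]+s['ee_pos'];f['R']=Rc.T;f['t']=-Rc.T@c
    return s,f
E
python3 - <<'E'
from h import *
s,f=wrist();save(f,'w1.png');print(s['time_s'],s['ee_pos'],s['ee_rot'],s['qpos'],-np.array(f['R']).T@f['t'])
P=cloud(f);hsv=cv2.cvtColor(f['pixels'],cv2.COLOR_RGB2HSV);m=cv2.inRange(hsv,(20,110,80),(35,255,255));k,l,st,c=cv2.connectedComponentsWithStats(m)
for i in range(1,k):
    if st[i,4]>100: print(st[i],c[i],np.nanmedian(P[l==i],0))
    if st[i,4]>100:print(world(f,*c[i],z=230))
E
```

```text
2.325 [550.46787848 137.86315219 329.09245609] [-1.79977392e+02 -1.54822928e-02  7.33641418e+01] [1.28845937e+01 1.49186038e+01 7.81377066e+01 2.46469537e-02
 8.69557343e+01 2.95191374e+01] [572.66648431 216.78883508 499.73519659]
[ 298  222   50   54 1516] [320.69261214 249.98087071] [550.34201992 130.51752851 213.73833364]
[552.34268705 131.69476384 230.        ]
```

View pics/w1.png

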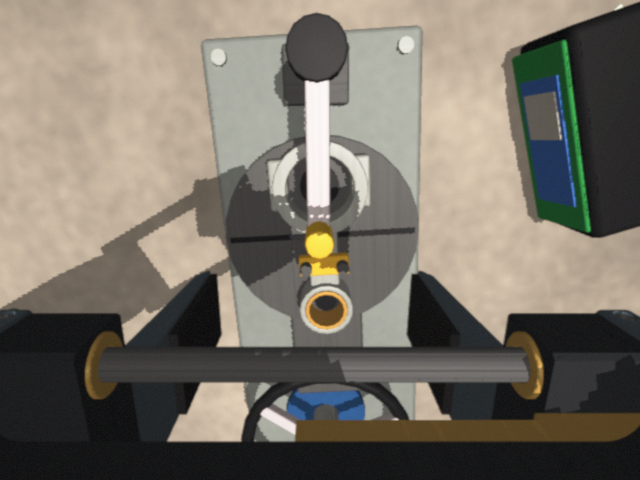

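The wrist view shows the knob top at (319,242), the pivot cap at (317,47), and the bar running straight along the image column between them.

```bash
python3 - <<'E'
from h import *
s,f=wrist();P=cloud(f)
print('knob',world(f,319,242,z=230),P[242,319],'pivot',world(f,317,47,z=204),P[47,317],'table',world(f,321,238,z=95))
E
```

```text
knob [553.01525677 137.72204792 230.        ] [552.96272658 137.51174919 229.28137688] pivot [589.38666604 265.31890728 204.        ] [589.39077703 265.33091954 203.92701463] table [546.50582636 101.94721129  95.        ]
```

Request:
send_rows([
  [0.005,0,-0.08,0,0,0,1],
  [0.005,0,-0.16,0,0,0,1],
  [0.005,0,-0.22,0,0,0,1],
  [0.005,0,-0.245,0,0,0,1],
  [0.005,0,-0.245,0,0,0,0],
  [0.005,0,-0.245,0,0,0,-0.2],
  [0.005,0,-0.245,0,0,0,-0.6],
  [0.005,0,-0.245,0,0,0,-0.6],
  [0.005,0,-0.245,0,0,0,-0.6],
  [0.005,0,-0.245,0,0,0,-0.6],
], squeeze=10)

```text
time_s: 3.68
ee_pos: [553.7, 136.8, 206.5]
ee_rot: [180.0, -0.0, 73.2]
force: [0.9, -0.7, -0.1]
gripper_width: 33.8
gripper_force: 0.0
```

Request:
send_rows([
  [0,0,0,0,0,0,-1],
  [0,0,0,0,0,0,-1],
  [0,0,0,0,0,0,-1],
  [0,0,0,0,0,0,-1],
], squeeze=10)

```text
time_s: 4.18
ee_pos: [553.8, 136.7, 206.5]
ee_rot: [180.0, 0.0, 73.2]
force: [1.7, -1.1, -0.2]
gripper_width: 21.7
gripper_force: 10.0
```

```bash
python3 - <<'E'
from h import *
print(env.state()['force'])
p=np.array([590,266.5]);k=np.array([553,137.5]);d=k-p
for a in range(0,80,4):
    t=np.radians(a);c,s=np.cos(t),np.sin(t)
    print(a,((p+[c*d[0]+s*d[1],-s*d[0]+c*d[1]]-k)/500).round(3))
E
```

```text
[ 1.65219447 -1.05023976 -0.1567046 ]
0 [0. 0.]
4 [-0.018  0.006]
8 [-0.035  0.013]
12 [-0.052  0.021]
16 [-0.068  0.03 ]
20 [-0.084  0.041]
24 [-0.099  0.052]
28 [-0.112  0.065]
32 [-0.125  0.078]
36 [-0.138  0.093]
40 [-0.149  0.108]
44 [-0.158  0.124]
48 [-0.167  0.14 ]
52 [-0.175  0.157]
56 [-0.181  0.175]
60 [-0.186  0.193]
64 [-0.19   0.211]
68 [-0.193  0.23 ]
72 [-0.194  0.249]
76 [-0.194  0.267]
```

Request:
send_rows([
  [-0.009,0.003,0,0,0,0,-1],
  [-0.018,0.006,0,0,0,0,-1],
  [-0.035,0.013,0,0,0,0,-1],
  [-0.052,0.021,0,0,0,0,-1],
  [-0.068,0.03,0,0,0,0,-1],
  [-0.084,0.041,0,0,0,0,-1],
  [-0.099,0.052,0,0,0,0,-1],
  [-0.112,0.065,0,0,0,0,-1],
  [-0.125,0.078,0,0,0,0,-1],
  [-0.138,0.093,0,0,0,0,-1],
  [-0.149,0.108,0,0,0,0,-1],
  [-0.158,0.124,0,0,0,0,-1],
  [-0.167,0.14,0,0,0,0,-1],
  [-0.175,0.157,0,0,0,0,-1],
  [-0.181,0.175,0,0,0,0,-1],
  [-0.186,0.193,0,0,0,0,-1],
  [-0.19,0.211,0,0,0,0,-1],
  [-0.193,0.23,0,0,0,0,-1],
  [-0.194,0.249,0,0,0,0,-1],
  [-0.194,0.262,0,0,0,0,-1],
])

```text
time_s: 6.68
ee_pos: [456.5, 268.4, 206.5]
ee_rot: [-180.0, 0.0, 73.2]
force: [0.5, -2.6, 0.9]
gripper_width: 21.2
gripper_force: 10.0
```

Request:
send_rows([
  [0,0,0,0,0,0,-1],
  [0,0,0,0,0,0,-1],
])

```text
time_s: 6.92
ee_pos: [456.5, 268.3, 206.5]
ee_rot: [-180.0, -0.1, 73.2]
force: [-1.1, 0.2, -0.6]
gripper_width: 21.9
gripper_force: 10.0
```

Request:
send_rows([
  [0,0,0,0,0,0,0],
  [0,0,0,0,0,0,0.5],
  [0,0,0,0,0,0,1],
  [0,0,0,0,0,0,1],
  [0,0,0.1,0,0,0,1],
  [0,0,0.2,0,0,0,1],
  [0,-0.1,0.22,0,0,0,1],
  [0,-0.22,0.22,0,0,0,1],
  [0,-0.34,0.22,0,0,0,1],
  [0,-0.46,0.22,0,0,0,1],
  [0,-0.58,0.22,0,0,0,1],
  [0,-0.7,0.22,0,0,0,1],
  [0,-0.82,0.22,0,0,0,1],
  [-0.01,-0.92,0.2,0,0,0,1],
  [-0.02,-0.98,0.17,0,0,0,1],
  [-0.02,-1,0.15,0,0,0,1],
  [-0.02,-1,0.15,0,0,0,1],
  [-0.02,-1,0.15,0,0,0,1],
])

```text
time_s: 9.18
ee_pos: [447.2, -231.2, 282.0]
ee_rot: [179.9, -0.0, 73.3]
force: [0.5, 0.1, -0.9]
gripper_width: 91.3
gripper_force: 0.0
```

```bash
python3 - <<'E'
from h import *
s,f=wrist();save(f,'w2.png');print(s['time_s'],s['ee_pos'],s['ee_rot'],s['qpos'])
P=cloud(f);np.save('P2.npy',P)
hsv=cv2.cvtColor(f['pixels'],cv2.COLOR_RGB2HSV);m=cv2.inRange(hsv,(0,140,80),(8,255,255))|cv2.inRange(hsv,(172,140,80),(180,255,255))
k,l,st,c=cv2.connectedComponentsWithStats(m)
for i in range(1,k):
    if st[i,4]>100: print(st[i],c[i],np.nanmedian(P[l==i],0))
t=(m>0)&(P[...,2]>144);print('top',P[t].mean(0),np.ptp(P[t],0),t.sum())
g=hsv[...,2];d=np.linalg.norm(P[...,:2]-[484,-152],axis=-1)
q=(d>80)&(d<120)&(P[...,2]>108)&(P[...,2]<120)&(g<80);Q=P[q]
a=np.linalg.lstsq(np.c_[2*Q[:,:2],np.ones(len(Q))],(Q[:,:2]**2).sum(1),rcond=None)[0];print('rim',a[:2],np.sqrt(a[2]+a[0]**2+a[1]**2),q.sum(),np.median(Q[:,2]))
E
```

```text
9.175 [ 447.20349474 -231.24681682  282.02035507] [ 1.79948030e+02 -2.24171815e-02  7.32567993e+01] [-2.86739389e+01  9.62810224e+00  9.16237883e+01  3.33224791e-02
  7.87018978e+01 -1.19372432e+01]
[300 231  29  32 715] [313.73286713 246.64895105] [ 441.8756135  -243.88766907  148.66873129]
top [ 441.34213954 -245.60246939  148.81353796] [22.88992883 23.10594123  7.62111681] 594
rim [ 478.16983131 -154.80740321] 97.8524193190666 11625 113.67467032278363
```

View pics/w2.png

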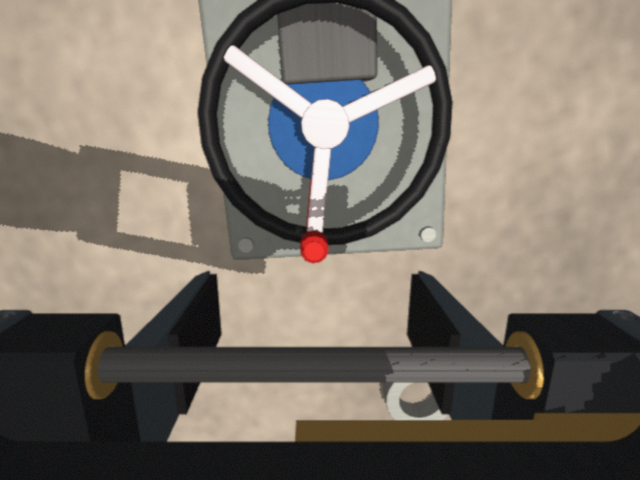

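The handle top is at (314,247) and the hub at (325,124). The ring gauge, at (412,398), is low and clear of the path.

```bash
python3 - <<'E'
from h import *
P=np.load('P2.npy');s,f=wrist()
h=world(f,325,124,z=118);k=world(f,314,245.5,z=150);print(h,P[124,325],k,P[246,314]);
m=np.zeros((480,640),bool)
img=cv2.cvtColor(f['pixels'],cv2.COLOR_RGB2HSV);w=(img[...,1]<60)&(img[...,2]>180)&(P[...,2]>115)
d=np.hypot(*(np.mgrid[:480,:640]-np.array([124,325])[:,None,None]));w&=d<30;print('hub',w.sum(),P[w].mean(0),np.ptp(P[w],0))
C=h[:2];v=k[:2]-C;print(np.hypot(*v),np.degrees(np.arctan2(v[1],v[0])))
E
```

```text
[ 478.72269218 -154.33703204  118.        ] [ 478.59816014 -154.3056366   118.53911074] [ 442.69384241 -242.65664086  150.        ] [ 442.51704558 -242.81947128  150.56135268]
hub 1840 [ 478.54903997 -154.11798306  117.78840498] [43.6231756  41.88413628  5.13752508]
95.38569765723443 -112.19237246198315
```

Request:
send_rows([
  [-0.01,-0.026,-0.08,0,0,0,1],
  [-0.01,-0.026,-0.16,0,0,0,1],
  [-0.01,-0.026,-0.23,0,0,0,1],
  [-0.01,-0.026,-0.28,0,0,0,0.3],
  [-0.01,-0.026,-0.312,0,0,0,0.2],
  [-0.01,-0.026,-0.312,0,0,0,-0.2],
  [-0.01,-0.026,-0.312,0,0,0,-1],
  [-0.01,-0.026,-0.312,0,0,0,-1],
  [-0.01,-0.026,-0.312,0,0,0,-1],
  [-0.01,-0.026,-0.312,0,0,0,-1],
  [-0.01,-0.026,-0.312,0,0,0,-1],
  [-0.01,-0.026,-0.312,0,0,0,-1],
], squeeze=15)

```text
time_s: 10.78
ee_pos: [442.2, -245.4, 125.8]
ee_rot: [179.9, 0.0, 73.2]
force: [1.7, 0.4, 1.8]
gripper_width: 23.0
gripper_force: 15.0
```

```bash
python3 - <<'E'
from h import *
print(env.state()['force'],env.state()['ee_pos'])
th=np.radians(-112.2);r=100
for a in range(0,181,10):
    t=th-np.radians(a);print(a,(r*np.array([np.cos(t)-np.cos(th),np.sin(t)-np.sin(th)])/500).round(4).tolist())
E
```

```text
[1.67303688 0.37383722 1.83687326] [ 442.17131739 -245.44650605  125.84462111]
0 [0.0, 0.0]
10 [-0.031, 0.0159]
20 [-0.0588, 0.037]
30 [-0.0825, 0.0626]
40 [-0.1013, 0.0919]
50 [-0.1149, 0.124]
60 [-0.1226, 0.158]
70 [-0.1243, 0.1929]
80 [-0.1199, 0.2274]
90 [-0.1096, 0.2607]
100 [-0.0937, 0.2917]
110 [-0.0726, 0.3195]
120 [-0.047, 0.3432]
130 [-0.0177, 0.3621]
140 [0.0144, 0.3756]
150 [0.0484, 0.3833]
160 [0.0832, 0.385]
170 [0.1178, 0.3807]
180 [0.1511, 0.3703]
```

Request:
send_rows([
  [-0.015,0.007,0,0,0,0,-1],
  [-0.031,0.0159,0,0,0,0,-1],
  [-0.0588,0.037,0,0,0,0,-1],
  [-0.0825,0.0626,0,0,0,0,-1],
  [-0.1013,0.0919,0,0,0,0,-1],
  [-0.1149,0.124,0,0,0,0,-1],
  [-0.1226,0.158,0,0,0,0,-1],
  [-0.1243,0.1929,0,0,0,0,-1],
])

```text
time_s: 11.78
ee_pos: [380.0, -148.4, 125.7]
ee_rot: [179.8, 0.0, 73.2]
force: [6.9, -4.0, -3.6]
gripper_width: 23.6
gripper_force: 15.0
```

Request:
send_rows([
  [0.0044,0.0345,0,0,0,0,-1],
  [0.0147,0.0678,0,0,0,0,-1],
  [0.0306,0.0988,0,0,0,0,-1],
  [0.0517,0.1266,0,0,0,0,-1],
  [0.0773,0.1503,0,0,0,0,-1],
  [0.1066,0.1692,0,0,0,0,-1],
  [0.1387,0.1827,0,0,0,0,-1],
  [0.1727,0.1904,0,0,0,0,-1],
  [0.2075,0.1921,0,0,0,0,-1],
  [0.2421,0.1878,0,0,0,0,-1],
  [0.2754,0.1774,0,0,0,0,-1],
])

```text
time_s: 13.15
ee_pos: [513.7, -56.9, 124.9]
ee_rot: [-179.5, -0.1, 73.2]
force: [-3.8, 4.4, 2.6]
gripper_width: 23.3
gripper_force: 15.0
```

```bash
python3 - <<'E'
from h import *
s,f=wrist();save(f,'w3.png');print(s['time_s'],s['ee_pos'],s['force'],s['gripper_width'])
E
```

```text
13.15 [513.72265915 -56.8980073  124.86777006] [-3.76097422  4.43374726  2.63432186] 23.30620148553774
```

View pics/w3.png

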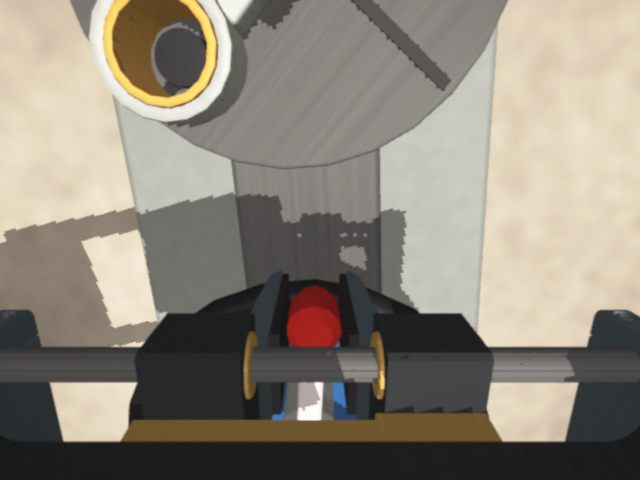

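The red peg sits between the fingers at (315,320). The table has turned about 45° and the rod's small end has moved to (160,55), so the drive is working.

Request:
send_rows([
  [0.031,-0.0159,0,0,0,0,-1],
  [0.0588,-0.037,0,0,0,0,-1],
  [0.0825,-0.0626,0,0,0,0,-1],
  [0.1013,-0.0919,0,0,0,0,-1],
  [0.1149,-0.124,0,0,0,0,-1],
  [0.1226,-0.158,0,0,0,0,-1],
  [0.1243,-0.1929,0,0,0,0,-1],
  [0.1199,-0.2274,0,0,0,0,-1],
  [0.1096,-0.2607,0,0,0,0,-1],
  [0.0937,-0.2917,0,0,0,0,-1],
  [0.0726,-0.3195,0,0,0,0,-1],
  [0.047,-0.3432,0,0,0,0,-1],
  [0.0177,-0.3621,0,0,0,0,-1],
  [-0.0144,-0.3756,0,0,0,0,-1],
  [-0.0484,-0.3833,0,0,0,0,-1],
  [-0.0832,-0.385,0,0,0,0,-1],
  [-0.1178,-0.3807,0,0,0,0,-1],
  [-0.1511,-0.3703,0,0,0,0,-1],
])

```text
time_s: 15.45
ee_pos: [444.1, -253.7, 128.8]
ee_rot: [179.2, 0.8, 73.3]
force: [-0.1, -11.1, 5.2]
gripper_width: 23.2
gripper_force: 15.0
```

Request:
send_rows([
  [-0.031,0.0159,0,0,0,0,-1],
  [-0.0588,0.037,0,0,0,0,-1],
  [-0.0825,0.0626,0,0,0,0,-1],
  [-0.1013,0.0919,0,0,0,0,-1],
  [-0.1149,0.124,0,0,0,0,-1],
  [-0.1226,0.158,0,0,0,0,-1],
  [-0.1243,0.1929,0,0,0,0,-1],
  [-0.1199,0.2274,0,0,0,0,-1],
  [-0.1096,0.2607,0,0,0,0,-1],
  [-0.0937,0.2917,0,0,0,0,-1],
  [-0.0726,0.3195,0,0,0,0,-1],
  [-0.047,0.3432,0,0,0,0,-1],
  [-0.0177,0.3621,0,0,0,0,-1],
  [0.0144,0.3756,0,0,0,0,-1],
  [0.0484,0.3833,0,0,0,0,-1],
  [0.0832,0.385,0,0,0,0,-1],
  [0.1178,0.3807,0,0,0,0,-1],
  [0.1511,0.3703,0,0,0,0,-1],
])

```text
time_s: 17.7
ee_pos: [515.5, -57.0, 124.2]
ee_rot: [-179.6, -0.2, 73.2]
force: [-1.5, 6.7, -4.1]
gripper_width: 23.8
gripper_force: 15.0
```

Request:
send_rows([
  [0.031,-0.0159,0,0,0,0,-1],
  [0.0588,-0.037,0,0,0,0,-1],
  [0.0825,-0.0626,0,0,0,0,-1],
  [0.1013,-0.0919,0,0,0,0,-1],
  [0.1149,-0.124,0,0,0,0,-1],
  [0.1226,-0.158,0,0,0,0,-1],
  [0.1243,-0.1929,0,0,0,0,-1],
  [0.1199,-0.2274,0,0,0,0,-1],
  [0.1096,-0.2607,0,0,0,0,-1],
  [0.0937,-0.2917,0,0,0,0,-1],
  [0.0726,-0.3195,0,0,0,0,-1],
  [0.047,-0.3432,0,0,0,0,-1],
  [0.0177,-0.3621,0,0,0,0,-1],
  [-0.0144,-0.3756,0,0,0,0,-1],
  [-0.0484,-0.3833,0,0,0,0,-1],
  [-0.0832,-0.385,0,0,0,0,-1],
  [-0.1178,-0.3807,0,0,0,0,-1],
  [-0.1345,-0.3765,0,0,0,0,-1],
  [-0.1511,-0.3703,0,0,0,0,-1],
  [-0.1511,-0.3703,0,0,0,0,-1],
])

```text
time_s: 20.2
ee_pos: [442.9, -250.6, 128.7]
ee_rot: [179.5, 0.5, 73.3]
force: [-2.6, -6.0, 3.2]
gripper_width: 23.3
gripper_force: 15.0
```

```bash
python3 - <<'E'
from h import *
s=env.state();print(s['time_s'],s['ee_pos'],s['force'])
E
```

```text
20.2 [ 442.85556951 -250.56795618  128.65730768] [-2.63770257 -5.98333654  3.20582213]
```

Request:
send_rows([
  [-0.004,0.0012,0,0,0,0,-1],
  [-0.004,0.0012,0,0,0,0,-1],
  [-0.004,0.0012,0,0,0,0,-0.5],
  [-0.004,0.0012,0,0,0,0,0.3],
  [-0.004,0.0012,0,0,0,0,1],
  [-0.004,0.0012,0,0,0,0,1],
  [-0.004,0.0012,0,0,0,0,1],
  [0,0.01,0.08,0,0,0,1],
  [0.006,0.02,0.18,0,0,0,1],
  [0.01,0.03,0.26,0,0,0,1],
  [0.01,0.03,0.312,0,0,0,1],
  [0.01,0.03,0.312,0,0,0,1],
  [0.01,0.03,0.312,0,0,0,1],
])

```text
time_s: 21.82
ee_pos: [446.1, -229.9, 280.2]
ee_rot: [-179.9, -0.0, 73.2]
force: [-0.1, -0.2, 0.5]
gripper_width: 91.6
gripper_force: 0.0
```

```bash
python3 - <<'E'
from h import *
s,f=wrist();save(f,'w4.png');print(s['time_s'],s['ee_pos'],s['ee_rot'])
P=cloud(f);np.save('P4.npy',P)
hsv=cv2.cvtColor(f['pixels'],cv2.COLOR_RGB2HSV);m=cv2.inRange(hsv,(0,140,80),(8,255,255))|cv2.inRange(hsv,(172,140,80),(180,255,255))
k,l,st,c=cv2.connectedComponentsWithStats(m)
for i in range(1,k):
    if st[i,4]>50: print(st[i],c[i],np.nanmedian(P[l==i],0))
t=(m>0)&(P[...,2]>144);k=P[t].mean(0);print('top',k,np.ptp(P[t],0),t.sum())
w=(hsv[...,1]<60)&(hsv[...,2]>150)&(P[...,2]>115.5)&(np.hypot(P[...,0]-480,P[...,1]+154)<28);h=P[w].mean(0);print('hub',w.sum(),h,np.ptp(P[w],0))
v=(k-h)[:2];print(np.hypot(*v),np.degrees(np.arctan2(v[1],v[0])))
v=np.array([441.34213954+0,-245.60246939])-[478.549,-154.118];print('start',np.hypot(*v),np.degrees(np.arctan2(v[1],v[0])))
E
```

```text
21.825 [ 446.10960273 -229.92983555  280.16142323] [-1.79876253e+02 -2.01927826e-02  7.31893526e+01]
[303 233  28  32 723] [316.36929461 248.47994467] [ 442.14107736 -243.99484556  148.71353959]
top [ 441.65219516 -245.75799704  148.80528557] [22.62367494 23.21574809  7.99730219] 601
hub 1858 [ 478.40001738 -154.14176062  117.79229396] [40.39327772 44.48648507  4.55064591]
98.71138340357419 -111.85601725824519
start 98.76111889230376 -112.13164366591063
```

View pics/w4.png

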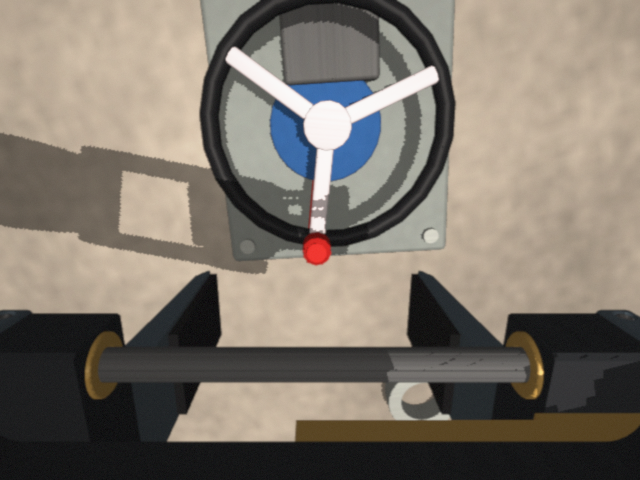

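The handle is back at the mark at (316,248), within 0.3° of its starting direction. Next I return to the knob.

Request:
send_rows([
  [0,0,0.08,0,0,0,1],
  [0.01,0.1,0.1,0,0,0,1],
  [0.02,0.22,0.1,0,0,0,1],
  [0.02,0.34,0.1,0,0,0,1],
  [0.02,0.46,0.1,0,0,0,1],
  [0.02,0.58,0.1,0,0,0,1],
  [0.02,0.7,0.1,0,0,0,1],
  [0.02,0.82,0.1,0,0,0,1],
  [0.02,0.92,0.1,0,0,0,1],
  [0.02,0.98,0.1,0,0,0,1],
  [0.02,0.997,0.1,0,0,0,1],
  [0.02,0.997,0.1,0,0,0,1],
  [0.02,0.997,0.02,0,0,0,1],
  [0.02,0.997,-0.06,0,0,0,1],
  [0.02,0.997,-0.12,0,0,0,1],
  [0.02,0.997,-0.147,0,0,0,1],
  [0.02,0.997,-0.147,0,0,0,0],
  [0.02,0.997,-0.147,0,0,0,-0.3],
  [0.02,0.997,-0.147,0,0,0,-1],
  [0.02,0.997,-0.147,0,0,0,-1],
], squeeze=10)

```text
time_s: 24.38
ee_pos: [457.0, 268.5, 208.7]
ee_rot: [179.9, -0.1, 73.2]
force: [0.2, 0.7, -0.8]
gripper_width: 54.4
gripper_force: 0.0
```

Request:
send_rows([
  [0,0,0,0,0,0,-1],
  [0,0,0,0,0,0,-1],
  [0,0,0,0,0,0,-1],
  [0,0,0,0,0,0,-1],
])

```text
time_s: 24.88
ee_pos: [456.5, 268.3, 207.9]
ee_rot: [-180.0, 0.0, 73.2]
force: [-0.7, 0.4, 0.4]
gripper_width: 21.7
gripper_force: 10.0
```

Request:
send_rows([
  [0,-0.006,0,0,0,0,-1],
  [0,-0.013,0,0,0,0,-1],
  [0.001,-0.032,0,0,0,0,-1],
  [0.004,-0.051,0,0,0,0,-1],
  [0.008,-0.069,0,0,0,0,-1],
  [0.013,-0.087,0,0,0,0,-1],
  [0.019,-0.105,0,0,0,0,-1],
  [0.027,-0.122,0,0,0,0,-1],
  [0.036,-0.138,0,0,0,0,-1],
  [0.045,-0.154,0,0,0,0,-1],
  [0.056,-0.169,0,0,0,0,-1],
  [0.069,-0.184,0,0,0,0,-1],
  [0.082,-0.197,0,0,0,0,-1],
  [0.095,-0.21,0,0,0,0,-1],
  [0.11,-0.221,0,0,0,0,-1],
  [0.126,-0.232,0,0,0,0,-1],
  [0.142,-0.241,0,0,0,0,-1],
  [0.15,-0.245,0,0,0,0,-1],
  [0.159,-0.249,0,0,0,0,-1],
  [0.159,-0.249,0,0,0,0,-1],
])

```text
time_s: 27.38
ee_pos: [537.0, 143.3, 207.7]
ee_rot: [179.9, 0.0, 73.2]
force: [-1.9, -2.7, -1.9]
gripper_width: 21.8
gripper_force: 10.0
```

Request:
send_rows([
  [0.004,-0.0015,0,0,0,0,-1],
  [0.008,-0.003,0,0,0,0,-1],
  [0.012,-0.0045,0,0,0,0,-1],
  [0.016,-0.0058,0,0,0,0,-1],
  [0.02,-0.0072,0,0,0,0,-1],
  [0.024,-0.0086,0,0,0,0,-1],
  [0.028,-0.01,0,0,0,0,-1],
  [0.03,-0.0106,0,0,0,0,-1],
  [0.032,-0.0112,0,0,0,0,-1],
  [0.032,-0.0112,0,0,0,0,-1],
])

```text
time_s: 28.62
ee_pos: [552.4, 138.2, 207.9]
ee_rot: [180.0, -0.0, 73.2]
force: [-2.3, -1.7, -4.1]
gripper_width: 21.2
gripper_force: 10.0
```

Request:
send_rows([
  [0.001,-0.0003,0,0,0,0,-1],
  [0.002,-0.0006,0,0,0,0,-1],
  [0.003,-0.0009,0,0,0,0,-1],
  [0.004,-0.0011,0,0,0,0,-1],
  [0.004,-0.0011,0,0,0,0,-1],
])

```text
time_s: 29.25
ee_pos: [554.3, 137.6, 208.0]
ee_rot: [180.0, -0.0, 73.2]
force: [-1.8, 0.0, -4.7]
gripper_width: 21.5
gripper_force: 10.0
```

Request:
send_rows([
  [0.001,-0.0003,0,0,0,0,-1],
  [0.002,-0.0006,0,0,0,0,-1],
  [0.003,-0.0009,0,0,0,0,-1],
  [0.004,-0.0011,0,0,0,0,-1],
  [0.004,-0.0011,0,0,0,0,-1],
])

```text
time_s: 29.88
ee_pos: [554.9, 137.3, 207.9]
ee_rot: [-179.8, 0.0, 73.2]
force: [-6.4, 1.9, -2.2]
gripper_width: 21.6
gripper_force: 10.0
```

Request:
send_rows([
  [0.001,-0.0003,0,0,0,0,-1],
  [0.002,-0.0006,0,0,0,0,-1],
  [0.003,-0.0009,0,0,0,0,-1],
  [0.003,-0.0009,0,0,0,0,-1],
])

```text
time_s: 30.38
ee_pos: [554.9, 137.3, 207.9]
ee_rot: [-179.6, 0.0, 73.2]
force: [-10.0, 1.2, -1.0]
gripper_width: 21.5
gripper_force: 10.0
```

Request:
send_rows([
  [-0.003,0.0009,0,0,0,0,-1],
  [-0.003,0.0009,0,0,0,0,-0.6],
  [-0.003,0.0009,0,0,0,0,0],
  [-0.003,0.0009,0,0,0,0,0.5],
  [-0.003,0.0009,0,0,0,0,1],
  [-0.003,0.0009,0,0,0,0,1],
  [-0.003,0.0009,0,0,0,0,1],
  [-0.003,0.0009,0.06,0,0,0,1],
  [-0.003,0.0009,0.15,0,0,0,1],
  [-0.003,0.0009,0.242,0,0,0,1],
  [-0.003,0.0009,0.242,0,0,0,1],
  [-0.003,0.0009,0.242,0,0,0,1],
])

```text
time_s: 31.88
ee_pos: [555.9, 137.0, 328.2]
ee_rot: [-180.0, 0.0, 73.2]
force: [0.8, 0.6, -0.3]
gripper_width: 91.0
gripper_force: 0.0
```

```bash
python3 - <<'E'
from h import *
s,f=wrist();save(f,'w5.png');print(s['time_s'],s['ee_pos'],s['ee_rot'],s['force'])
P=cloud(f);hsv=cv2.cvtColor(f['pixels'],cv2.COLOR_RGB2HSV);m=(cv2.inRange(hsv,(20,110,80),(35,255,255))>0)&(P[...,2]>222)
print(P[m].mean(0),m.sum()); save(eyes.grab_frame('scene'),'scene1.png')
E
```

```text
31.875 [555.87946062 136.98928725 328.23266036] [-1.79950840e+02  3.08859047e-02  7.31849160e+01] [ 0.77725181  0.59665881 -0.27771866]
[566.78906456 141.63936093 298.22497226] 1041
```

View pics/w5.png

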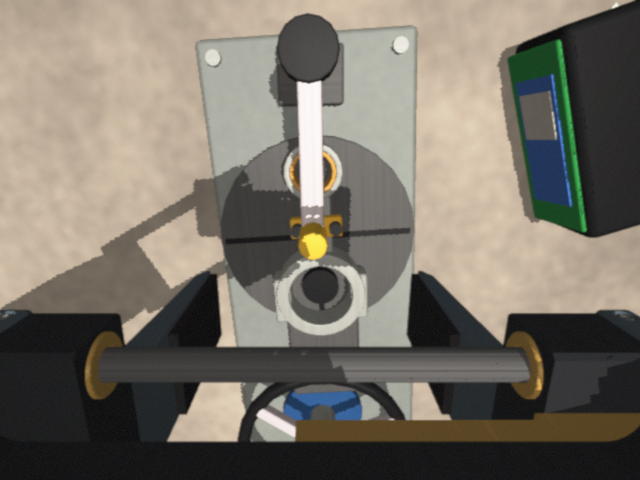

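View pics/scene1.png

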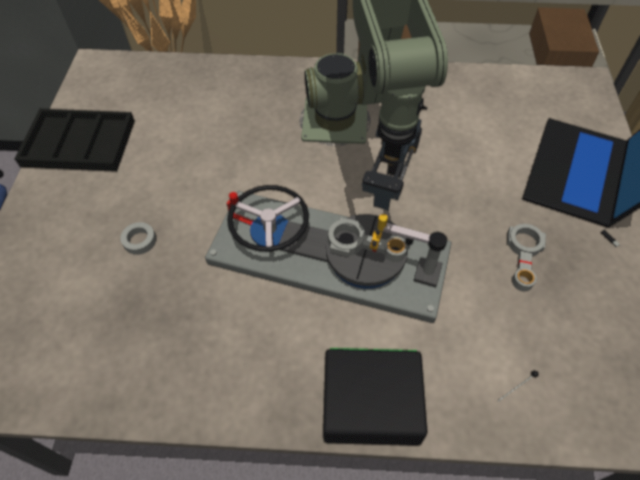

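The wrist view shows the arm back over the rod, with the knob at (313,246) and the small end under it at (313,172). The scene view shows the handle at the mark (232,197) and the spare rod and ring gauge where they were, so I am handing in.

```bash
python3 -c "
from workcell import env
print(env.job_done())"
```

```text
the job is handed in; nothing more can be done
None
```

The job is done and handed in at about 32 s: two full clockwise turns with the handle about 0.3° from the mark, the small end at the probe, the probe arm eased back to its stop over the rod, and the other things on the bench not moved.

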